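# Change the glass plate on the viewing stand

### The job

Change the plate on the sloped viewing stand: first put the plate that is on it (long window) in the empty place of the rack on the turntable, then take the plate with the one large round window from the rack and set it on the stand. Handle the plates gently, they are glass: grip lightly, set them down softly, and leave each sitting down on its ledge, flat back against its rest, in the middle. The plate with two small windows stays where it is, plates must not touch each other or the bench, and nothing else may be disturbed.

Things in the scene. Friction and masses are not known exactly. Their poses are not given: they have to be found in the camera images.
- plate_round: aluminium plate 100 mm wide (y), 105 tall (z), 10 thick (x), 0.14-0.28 kg, with flush glass: one round window, 54 mm across, ending 29 mm or more below the top edge. Origin: middle of its lower edge face; z runs up the plate. Fragile: breaks at 100 N of finger force (both fingers added) or if set down with 50 N. Starts seated in one of the rack's places.
- plate_slot: aluminium plate 100 mm wide (y), 105 tall (z), 10 thick (x), 0.14-0.28 kg, with flush glass: one long window, 72 x 20 mm, ending 29 mm or more below the top edge. Origin: middle of its lower edge face; z runs up the plate. Fragile: breaks at 100 N of finger force (both fingers added) or if set down with 50 N. Starts seated on the viewing stand.
- plate_twin: aluminium plate 100 mm wide (y), 105 tall (z), 10 thick (x), 0.14-0.28 kg, with flush glass: two round windows, 28 mm, side by side, ending 29 mm or more below the top edge. Origin: middle of its lower edge face; z runs up the plate. Fragile: breaks at 100 N of finger force (both fingers added) or if set down with 50 N. Starts in another place of the rack; stays.
- bay0: rear (nearest the robot) place of the rack on the turntable. Backrest 90 mm wide, 62 tall, leaning 24 degrees from vertical, top nearer the robot; ledge square to it, 16 mm deep before the origin. Frame = that of a plate seated here (either face): x out of the backrest (forward, up), y along the ledge, z up the slope. A seated plate's top 43 mm stand free.
- bay1: middle place of the rack on the turntable. Backrest 90 mm wide, 62 tall, leaning 24 degrees from vertical, top nearer the robot; ledge square to it, 16 mm deep before the origin. Frame = that of a plate seated here (either face): x out of the backrest (forward, up), y along the ledge, z up the slope. A seated plate's top 43 mm stand free.
- bay2: front (farthest from the robot) place of the rack on the turntable. Backrest 90 mm wide, 62 tall, leaning 24 degrees from vertical, top nearer the robot; ledge square to it, 16 mm deep before the origin. Frame = that of a plate seated here (either face): x out of the backrest (forward, up), y along the ledge, z up the slope. A seated plate's top 43 mm stand free.
- platter: steel turntable disc, 250 mm across, 14 thick, its top 28 mm above the bench; origin: centre of its underside. Spins freely about the vertical, so it turns when pushed. The three places stand in a row along its x at -75, 0, +75 mm, frames 36 mm above its origin; one is empty at first. Two specimen mounts stand 92 mm either side of the row.
- seat: sloped place of the white viewing stand (foot 150 x 120 mm, fixed; frame 87 mm up). Like a rack place but leaning 29 degrees from vertical, 100 mm wide: backrest 62 mm tall, ledge 16 mm deep before the origin. Frame = that of a plate seated here: x out of the backrest (forward, up), y along the ledge, z up the slope (top nearer the robot).
- bottle: white plastic bottle, 54 mm across, 165 mm tall, loose, standing between turntable and stand; origin under its centre; not to be disturbed.
- objective: steel microscope objective, 28 mm across, 46 mm tall, standing loose; origin under its centre; not to be disturbed.
- mount_c: black resin specimen mount, 30 mm across, 20 mm tall, loose on the bench; origin under its centre; not to be disturbed.
- mount_a: black resin specimen mount, 30 mm across, 20 mm tall, standing loose on the turntable; origin under its centre.
- mount_b: the same, on the other side of the rack.
- eraser: white eraser, 22 by 55 by 14 mm, loose; origin under its centre; not to be disturbed.
- table: the tiled bench, top at z = 0.
There are look-alikes about, which are no part of the job. What is shaped like the plate_slot but red is not meant.

How it is judged (in metres and radians):
On the way, in this order (a step that is already met when the one before it is completed fails the run):
1. the plate with the long window sits in a place of the rack, let go (((x of plate_slot in the frame of bay0 between -0.004 and 0.004 m and y of plate_slot in the frame of bay0 between -0.015 and 0.015 m and z of plate_slot in the frame of bay0 between -0.004 and 0.004 m and angle between the z axis of plate_slot and the z axis of bay0, either way round below 0.08 rad and angle between the x axis of plate_slot and the x axis of bay0, either way round below 0.1 rad) or (x of plate_slot in the frame of bay1 between -0.004 and 0.004 m and y of plate_slot in the frame of bay1 between -0.015 and 0.015 m and z of plate_slot in the frame of bay1 between -0.004 and 0.004 m and angle between the z axis of plate_slot and the z axis of bay1, either way round below 0.08 rad and angle between the x axis of plate_slot and the x axis of bay1, either way round below 0.1 rad) or (x of plate_slot in the frame of bay2 between -0.004 and 0.004 m and y of plate_slot in the frame of bay2 between -0.015 and 0.015 m and z of plate_slot in the frame of bay2 between -0.004 and 0.004 m and angle between the z axis of plate_slot and the z axis of bay2, either way round below 0.08 rad and angle between the x axis of plate_slot and the x axis of bay2, either way round below 0.1 rad)) and contact force between the fingers and plate_slot below 0.05 N), for 0.2 s.
2. the plate with the round window sits on the stand, let go (x of plate_round in the frame of seat between -0.004 and 0.004 m and y of plate_round in the frame of seat between -0.015 and 0.015 m and z of plate_round in the frame of seat between -0.004 and 0.004 m and angle between the z axis of plate_round and the z axis of seat, either way round below 0.08 rad and angle between the x axis of plate_round and the x axis of seat, either way round below 0.1 rad and contact force between the fingers and plate_round below 0.05 N), for 0.2 s.
At the end, for the whole second after the job is handed in: Round-window plate on the stand, the other two in rack places, let go and at rest (under 20 mm/s): each within 4 mm of fully seated (ledge and backrest), 15 mm of centred along the ledge, 0.08 rad of the backrest's lean and 0.1 rad in turn (all of step 1 and all of step 2 and ((x of plate_twin in the frame of bay0 between -0.004 and 0.004 m and y of plate_twin in the frame of bay0 between -0.015 and 0.015 m and z of plate_twin in the frame of bay0 between -0.004 and 0.004 m and angle between the z axis of plate_twin and the z axis of bay0, either way round below 0.08 rad and angle between the x axis of plate_twin and the x axis of bay0, either way round below 0.1 rad) or (x of plate_twin in the frame of bay1 between -0.004 and 0.004 m and y of plate_twin in the frame of bay1 between -0.015 and 0.015 m and z of plate_twin in the frame of bay1 between -0.004 and 0.004 m and angle between the z axis of plate_twin and the z axis of bay1, either way round below 0.08 rad and angle between the x axis of plate_twin and the x axis of bay1, either way round below 0.1 rad) or (x of plate_twin in the frame of bay2 between -0.004 and 0.004 m and y of plate_twin in the frame of bay2 between -0.015 and 0.015 m and z of plate_twin in the frame of bay2 between -0.004 and 0.004 m and angle between the z axis of plate_twin and the z axis of bay2, either way round below 0.08 rad and angle between the x axis of plate_twin and the x axis of bay2, either way round below 0.1 rad)) and linear speed of each of plate_round, plate_slot, plate_twin below 0.02 m/s and contact force between the fingers and plate_twin below 0.05 N); the robot touches nothing.
It fails at once if a plate is squeezed or pushed with the fingers with more than 100 N in all (both fingers added) (contact force between the fingers and plate_round above 100 N or contact force between the fingers and plate_slot above 100 N or contact force between the fingers and plate_twin above 100 N).
It fails at once if a plate is knocked or pressed against the rack or the stand with more than 50 N (contact force between any of plate_round, plate_slot, plate_twin and platter above 50 N or contact force between any of plate_round, plate_slot, plate_twin and stand above 50 N).
It fails at once if a plate touches another plate or the bench (contact force between plate_round and plate_slot above 0.5 N or contact force between any of plate_round, plate_slot and plate_twin above 0.5 N or contact force between any of plate_round, plate_slot, plate_twin and table above 0.5 N).
It fails at once if the plate with two small windows leaves its place (not ((x of plate_twin in the frame of bay0 between -0.015 and 0.015 m and y of plate_twin in the frame of bay0 between -0.02 and 0.02 m and z of plate_twin in the frame of bay0 between -0.015 and 0.015 m and angle between the z axis of plate_twin and the z axis of bay0, either way round below 0.3 rad and angle between the x axis of plate_twin and the x axis of bay0, either way round below 0.3 rad) or (x of plate_twin in the frame of bay1 between -0.015 and 0.015 m and y of plate_twin in the frame of bay1 between -0.02 and 0.02 m and z of plate_twin in the frame of bay1 between -0.015 and 0.015 m and angle between the z axis of plate_twin and the z axis of bay1, either way round below 0.3 rad and angle between the x axis of plate_twin and the x axis of bay1, either way round below 0.3 rad) or (x of plate_twin in the frame of bay2 between -0.015 and 0.015 m and y of plate_twin in the frame of bay2 between -0.02 and 0.02 m and z of plate_twin in the frame of bay2 between -0.015 and 0.015 m and angle between the z axis of plate_twin and the z axis of bay2, either way round below 0.3 rad and angle between the x axis of plate_twin and the x axis of bay2, either way round below 0.3 rad))).
It fails at once if a thing standing about on the bench is moved by more than 30 mm, the bottle or objective is tipped, or a specimen mount on the turntable is tipped or comes off it (distance of any of bottle, objective, mount_c, eraser from where it was at the start of the episode above 0.03 m or angle between any of bottle, objective, mount_a, mount_b's own z axis and vertical above 0.5 rad or horizontal distance between any of mount_a, mount_b and platter above 0.118 m).
It also fails if it takes over 67 s, if anything falls off the work surface, if the arm or the gripper's body presses on something with over 40 N, if the wrist force passes 120 N, or if a joint passes its speed limit or range.

### The arm

A 6-joint arm with a two-finger parallel gripper is mounted at the origin on the work surface. World frame = base frame: x ahead of the robot, y to its left, z up, the work surface at z = 0. Lengths are in m, angles in degrees, forces in N, time in s.
With the tool pointing down it reaches from about 0.25 to 0.725 m from the base axis. Payload 9.7 kg.
Tool frame: the origin (TCP) lies midway between the tips of the shut fingers; the grasp point (between the pads) lies behind it (bot.pinch_z is the z of the grasp point in the tool frame, in m); z points along the fingers, y is the direction in which the jaws open and shut (so a half turn about z gives the same grasp; the last joint's range is limited). The gripper opens to 85 mm and grips with 20 to 120 N. Pads are 22 mm wide; open, the fingers measure 114 mm over their backs; the gripper's body (76 mm by 85 mm) begins 54 mm behind the grasp point. The pads swing forward as they close: fully open they stand 13 mm farther back than shut.
Start: joints at [-70.531, 4.979, 10.078, 95.1, 0, 90], TCP at [0.183, -0.519, 0.231] pointing down, gripper open.
Joint ranges: [-179.16, 179.16], [-48.56, 103.87], [-65.8, 70.77], [-126.05, 130.52], [-82.76, 87.17], [-180, 180]. Speed limits (degrees/s): [127.2, 127.2, 147.25, 180, 180, 180].

### API

Orientations are given as [roll, pitch, yaw] about the fixed x, y, z axes, in that order (R = Rz(yaw) Ry(pitch) Rx(roll)).
In Python, from workcell import monitor, vision, ticket, bot gives the robot as it stands.
- The arm moves only by the tool carry_out, never from a script. Its argument "increments" is one flat list of numbers, 7 for each row, row after row: the turn, a rotation vector about the tool's x, y, z each as a share of 45 degrees, from -1 to 1, then the shift along the tool's x, y, z each as a share of 200 mm, from -1 to 1, then the opening, from 0 (shut) to 1 (fully open). A call has 1 to 8 rows; each row shifts and turns the commanded pose from where the row before left it, along the tool's axes as they then stand; what a row does not reach is not made up. A row lasts 1/12 s, in which the tool goes at most 41.7 mm and 7.16 degrees, less where a joint would pass 70% of its speed; a pose out of reach is approached as far as the arm can. A call with a number of a shift or a turn outside -1 to 1 is refused whole. A call with a gripper value outside its range is refused whole. The fingers move at their own pace and stop on an object; "squeeze" is the grip in N (left out, the last holds). Time passes only in rows, so rows that do not move let the fingers close. It gives the time, the measured TCP pose, the force and the opening at its end, in the units of the state.
- monitor.get_obs(): the state, without advancing time (a new reading comes with each control period).
- vision.camera(name): name is "scene" or "side" or "wrist"; returns a dict with "pixels" (400x640x3 uint8, red, green, blue), "depth" (400x640 float32, m along the optical axis (not along the pixel's ray), 0 where there is no reading), "mtx" (3x3 intrinsics, pixels), "position" and "rotation" of the camera in the world. Camera axes: x right, y down, z forward; pixel columns grow to the right and rows downward; lengths in m; the calibration is good to about 2 mm. A picture is of the moment at which its call begins.
- ticket.job_done(): hands the job in, once; it reports no verdict.
Trained networks look in a picture, given as the dict that the camera call returned (one of the last four; its "shot" number tells which), for a name from the list of things; names that differ only in an ending like _2 or _b are one class to them, and where a whole thing is asked for, a point or a joint stands for the part that bears it (a point fixed in the world has none). Each returns a list of dicts, best first, with "confidence" (0 to 1); they miss things now and then, are a little off and sometimes report something else, mostly with a low value. They report only what shows in the picture. A call takes as long as a camera call. They do not tell look-alikes from the thing itself.
- vision.look_for(picture, label): "point" ([x, y, z] in m, in world coordinates, good to about 4 mm: the middle of the surface that is visible of it).
- vision.outline_of(picture, label): "region" (400x640 bool, what is visible of it).
The state is a dict: "time": time; "q": joint angles; "qd": joint speeds; "joint_efforts": joint torques, N m; "ee_pos": TCP position; "tcp_rot": TCP orientation; "wrist_force": force on the tool from outside, world axes, zero at the start; "torque": the same for the moment, N m; "opening": finger opening in m.
Only numpy, scipy, OpenCV 4.12 (cv2) and the standard library are available. Lean on these libraries where they do the work, as an engineer would, in place of code of your own. Each camera call takes 0.05 s, during which the arm holds its last target. There are 200 camera calls.

## Working session

There is one attempt and no reset: what is moved stays moved. The work goes in short steps, Python scripts to look and compute and a tool call to move; the robot and the scene stay as the last step left them, time stands still between calls to the robot, and variables do not carry over. Pictures are saved under pics/ and viewed, about 8 in all and at most 12, crops included, and the job is handed in when it is done.

Besides the shell and the picture viewer there is one more tool, called after "Request:" as name(argument=value, ...) on one line, values as JSON. carry_out: Moves the arm, as the interface text tells. Its arguments: {"type":"object","properties":{"increments":{"type":"array"},"squeeze":{"type":"number"}},"required":["increments"]}

```bash
mkdir -p pics; ls
python3 - <<'E'
from workcell import monitor, vision, ticket, bot
import cv2, numpy as np
print(monitor.get_obs(), bot.pinch_z, [a for a in dir(bot) if a[0]!='_'])
ims=[]
for n in ["scene","side","wrist"]:
    p=vision.camera(n); print(n,p["position"],np.round(p["rotation"],3).tolist(),p["mtx"].tolist())
    cv2.imwrite(f"pics/{n}0.png",p["pixels"][:,:,::-1])
    for l in ["plate_round","plate_slot","plate_twin","platter","bottle","objective","mount_a","mount_c","eraser","bay0","seat","stand"]:
        try: print(l,[(np.round(d["point"],3).tolist(),round(d["confidence"],2)) for d in vision.look_for(p,l)])
        except Exception as e: print(l,e)
E
```

```text
pics
{'time': 0.0, 'q': array([-7.05287199e+01,  5.01107308e+00,  1.00330721e+01,  9.50985367e+01,
        1.42391853e-03,  9.00008330e+01]), 'qd': array([-0.01938593,  0.09852257,  0.0920433 ,  0.06650471, -0.07263224,
       -0.04621736]), 'joint_efforts': array([ 7.68005848e-04, -5.20386279e+01,  4.64799678e+01,  1.64172985e-02,
        8.34636603e-05,  7.74650488e-06]), 'ee_pos': array([ 0.18326382, -0.5183254 ,  0.23057094]), 'tcp_rot': array([-1.79923462e+02, -1.42280450e-03,  1.94704452e+01]), 'wrist_force': array([0.12105547, 0.15539369, 0.50131086]), 'torque': array([ 0.02326799, -0.03573682, -0.00040249]), 'opening': 0.08541131348749839} -0.0187 ['PlanningError', 'pinch_z']
scene [ 1.04412419 -0.6451078   0.82927771] [-132.391, -0.577, 37.753] [[382.1743280222662, 0.0, 317.6283888670873], [0.0, 382.1743280222662, 201.47492714282293], [0.0, 0.0, 1.0]]
plate_round [([0.636, -0.245, 0.105], 0.6), ([0.464, -0.016, 0.089], 0.57)]
plate_slot [([0.765, 0.358, 0.012], 0.86), ([0.586, 0.188, 0.139], 0.65)]
plate_twin [([0.561, -0.268, 0.111], 0.71), ([0.38, -0.073, 0.012], 0.59)]
pl
[... 1292 characters left out ...]
ay0 [([0.563, -0.27, 0.078], 0.88), ([0.493, -0.289, 0.062], 0.85), ([0.632, -0.25, 0.076], 0.56), ([0.608, -0.011, 0.027], 0.23)]
seat [([0.592, 0.172, 0.119], 0.65)]
stand it knows: bay, bottle, eraser, mount, objective, plate_round, plate_slot, plate_twin, platter, seat, table
wrist [ 0.25984289 -0.49227586  0.37437388] [161.558, 0.015, -70.577] [[316.87678133341905, 0.0, 324.61892386312206], [0.0, 316.87678133341905, 196.72454326442846], [0.0, 0.0, 1.0]]
plate_round []
plate_slot []
plate_twin []
platter []
bottle []
objective []
mount_a []
mount_c []
eraser []
bay0 []
seat []
stand it knows: bay, bottle, eraser, mount, objective, plate_round, plate_slot, plate_twin, platter, seat, table
```

View pics/scene0.png

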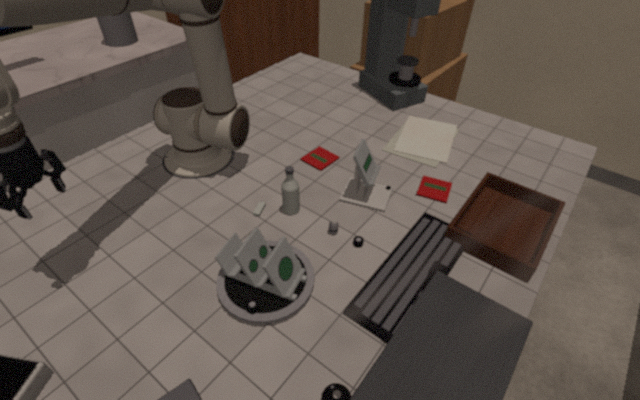

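View pics/side0.png

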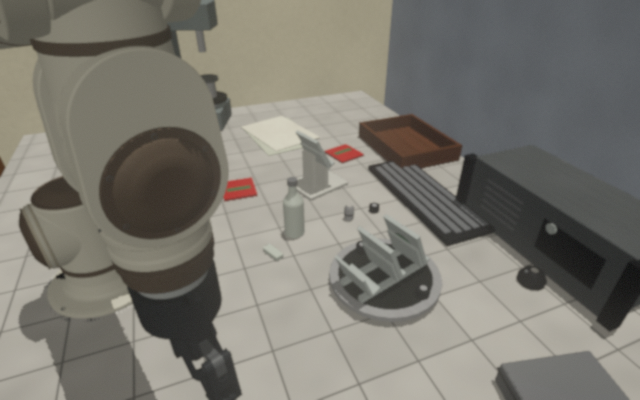

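Scene view: the rack has the round plate in front at (288,275), the twin plate in the middle at (255,255), and an empty rear place at (230,250). The slot plate is on the stand at (365,160). The look-alikes are two red plates lying on the bench at (320,158) and (434,188). The bottle is at (290,190), the objective at (333,227) and mount_c at (358,241). The side view agrees with this.

Next I'll measure the poses from depth.

```bash
cat > h.py <<'E'
import numpy as np, cv2
from scipy.spatial.transform import Rotation as Ro
from workcell import monitor, vision, ticket, bot
def cloud(p,m):
    v,u=np.nonzero(m&(p["depth"]>0)); d=p["depth"][v,u]; K=p["mtx"]
    c=np.c_[(u-K[0,2])*d/K[0,0],(v-K[1,2])*d/K[1,1],d]
    return c@Ro.from_euler('xyz',p["rotation"],degrees=True).as_matrix().T+p["position"]
def plane(P,it=6):
    for _ in range(it):
        c=P.mean(0); n=np.linalg.svd(P-c,full_matrices=False)[2][2]; r=(P-c)@n
        k=abs(r)<max(.002,2*np.median(abs(r)))
        if k.all(): break
        P=P[k]
    return c,n*np.sign(n[2]),P,np.std((P-c)@n)
def plates(p,labels):
    out={}
    for l in labels:
        for d in vision.outline_of(p,l)[:3]:
            m=d["region"]; P=cloud(p,cv2.erode(m.astype(np.uint8),np.ones((3,3)))>0)
            if len(P)<30 or P[:,2].max()<.05: continue
            c,n,Q,s=plane(P); yaw=np.arctan2(n[1],n[0]); 
            yh=np.array([-np.sin(yaw),np.cos(yaw),0]); zh=np.cross(n,yh)
            full=cloud(p,m); full=full[abs((full-c)@n)<.006]
            e=np.percentile(full@yh,[1,99]); t=np.percentile(full@zh,[1,99])
            mid=n*(c@n-.005)+yh*e.mean()+zh*(t[1]-.105)   # assumes front face seen
            print(l,round(d["confidence"],2),len(P),"lean",np.degrees(np.arcsin(n[2])).round(1),"yaw",np.degrees(yaw).round(1),"c",c.round(4),"n",n.round(3),"w",np.ptp(e).round(3),"h",np.ptp(t).round(3),"origin",mid.round(4),"std",s.round(4))
            out.setdefault(l,(mid,n,yh,zh))
    return out
E
python3 - <<'E'
from h import *
p=vision.camera("scene")
plates(p,["plate_slot","plate_twin","plate_round"])
d=vision.outline_of(p,"platter")[0]["region"]; P=cloud(p,d); P=P[(P[:,2]<.036)&(P[:,2]>.02)]
print(len(P)); h=P[:,:2]
(x,y),r=cv2.minEnclosingCircle((h*1000).astype(np.float32)); print("platter",x,y,r, np.median(P[:,2]))
s=cloud(p,(p["depth"]>0)); print("table z",np.median(s[abs(s[:,2])<.02,2]))
for l in ["bottle","objective","mount_c","eraser"]:
    print(l,[(np.round(cloud(p,q["region"]).mean(0),3),round(q["confidence"],2)) for q in vision.outline_of(p,l)[:3]])
cv2.imwrite("pics/crop1.png",cv2.resize(np.hstack([p["pixels"][220:320,210:330],p["pixels"][120:220,300:420]])[:,:,::-1],None,fx=3.3,fy=3.3,interpolation=cv2.INTER_CUBIC))
E
```

```text
plate_slot 0.91 419 lean 29.1 yaw 17.1 c [0.5867 0.1886 0.1418] n [0.835 0.257 0.487] w 0.097 h 0.1 origin [0.6084 0.2025 0.087 ] std 0.0009
plate_twin 0.84 1059 lean 24.3 yaw 14.4 c [ 0.564  -0.2664  0.1075] n [0.882 0.227 0.412] w 0.099 h 0.104 origin [ 0.5822 -0.2552  0.0503] std 0.0009
plate_round 0.92 1082 lean 24.1 yaw 14.5 c [ 0.6371 -0.245   0.1052] n [0.884 0.228 0.409] w 0.098 h 0.102 origin [ 0.6548 -0.2368  0.0502] std 0.0009
3133
platter 583.3703002929688 -254.78443908691406 125.42094421386719 0.02758385893906845
table z -0.00021019398837052172
bottle [(array([ 0.463, -0.016,  0.082]), 0.87)]
objective []
mount_c [(array([ 0.625, -0.343,  0.045]), 0.49)]
eraser [(array([ 0.379, -0.071,  0.011]), 0.56)]
```

View pics/crop1.png

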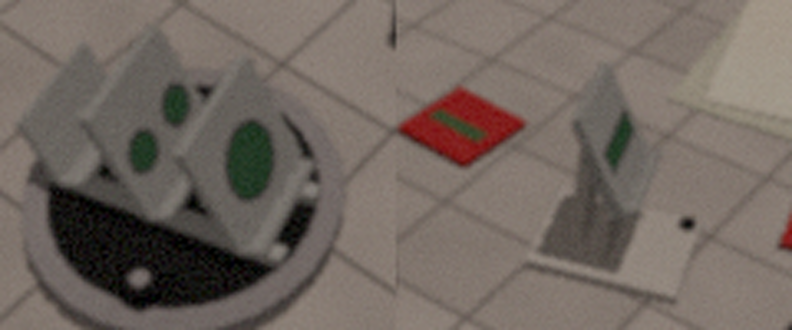

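The crop confirms the choice: the stand's grey plate has the long window, and the rack has twin in the middle, round in front and the rear empty. The measured origins, leans and heights (0.050 and 0.087) match the spec.

First I'll lift, then swing over to the stand.

```bash
cat >> h.py <<'E'
from scipy.linalg import logm, expm
def frame(o,yaw,lean):
    a,b=np.radians([yaw,lean]); n=np.array([np.cos(b)*np.cos(a),np.cos(b)*np.sin(a),np.sin(b)])
    y=np.array([-np.sin(a),np.cos(a),0]); return np.array(o),n,y,np.cross(n,y)
SEAT=frame([.6084,.2025,.0870],17.1,29); BAY0=frame([.5098,-.2738,.0500],14.5,24); BAY2=frame([.6548,-.2366,.0500],14.5,24)
def pose(F,x=0,y=0,z=0):
    o,n,yh,zh=F; T=np.eye(4); T[:3,:3]=np.c_[yh,n,-zh]; T[:3,3]=o+n*x+yh*y+zh*z; return T
def now():
    s=monitor.get_obs(); T=np.eye(4); T[:3,:3]=Ro.from_euler('xyz',s["tcp_rot"],degrees=True).as_matrix(); T[:3,3]=s["ee_pos"]; return T,s
def rel(F,T=None):
    """TCP in frame F (x,y,z m) and rotation error to pose(F), tool axes deg"""
    if T is None: T=now()[0]
    P=pose(F); d=T[:3,3]-F[0]
    return np.array([d@F[1],d@F[2],d@F[3]]).round(4),np.degrees(Ro.from_matrix(T[:3,:3].T@P[:3,:3]).as_rotvec()).round(2)
def plan(G,rows,T=None):
    if T is None: T=now()[0]
    X=np.real(logm(np.linalg.inv(T)@G)); w=np.degrees([X[2,1],X[0,2],X[1,0]])
    L=[]
    n=rows; D=expm(X/n)
    sh=D[:3,3]/.2*1
    print("per row x%d: turn %s shift %s  (deg/row %.2f mm/row %.1f) path z %s"%(n,(w/n/45).round(4),sh.round(4),np.linalg.norm(w)/n,200*np.linalg.norm(sh),[tuple((T@expm(X*k/4))[:3,3].round(3)) for k in range(5)]))
E
python3 - <<'E'
from h import *
T,s=now(); U=T.copy(); U[2,3]=.36; plan(U,4)
A=pose(SEAT,z=.23); plan(A,16,U); print(A[:3,3])
E
```

```text
per row x4: turn [-0.  0.  0.] shift [-0.      0.     -0.1609]  (deg/row 0.00 mm/row 32.2) path z [(np.float64(0.183), np.float64(-0.519), np.float64(0.231)), (np.float64(0.183), np.float64(-0.519), np.float64(0.263)), (np.float64(0.183), np.float64(-0.519), np.float64(0.296)), (np.float64(0.183), np.float64(-0.519), np.float64(0.328)), (np.float64(0.183), np.float64(-0.519), np.float64(0.36))]
per row x16: turn [-0.032   0.0307 -0.1189] shift [ 0.2562 -0.03    0.0341]  (deg/row 5.71 mm/row 52.0) path z [(np.float64(0.183), np.float64(-0.519), np.float64(0.36)), (np.float64(0.354), np.float64(-0.404), np.float64(0.338)), (np.float64(0.474), np.float64(-0.235), np.float64(0.326)), (np.float64(0.525), np.float64(-0.035), np.float64(0.313)), (np.float64(0.502), np.float64(0.17), np.float64(0.288))]
[0.50182314 0.16971268 0.28816253]
```

Request:
carry_out(increments=[0,0,0,0,0,-0.16,0.6,0,0,0,0,0,-0.16,0.6,0,0,0,0,0,-0.16,0.6,0,0,0,0,0,-0.16,0.6], squeeze=30)

```text
time: 2.58
ee_pos: [0.1832, -0.5182, 0.3607]
tcp_rot: [180.0, -0.0, 19.5]
wrist_force: [-1.0, -0.8, 0.9]
opening: 0.0507
```

Request:
carry_out(increments=[-0.021,0.0205,-0.079,0.171,-0.02,0.023,0.5,-0.021,0.0205,-0.079,0.171,-0.02,0.023,0.5,-0.021,0.0205,-0.079,0.171,-0.02,0.023,0.5,-0.021,0.0205,-0.079,0.171,-0.02,0.023,0.5,-0.021,0.0205,-0.079,0.171,-0.02,0.023,0.5,-0.021,0.0205,-0.079,0.171,-0.02,0.023,0.5,-0.021,0.0205,-0.079,0.171,-0.02,0.023,0.5,-0.021,0.0205,-0.079,0.171,-0.02,0.023,0.5])

```text
time: 3.25
ee_pos: [0.3998, -0.3479, 0.333]
tcp_rot: [170.9, -5.2, 48.6]
wrist_force: [1.3, -0.5, 0.2]
opening: 0.0426
```

Request:
carry_out(increments=[-0.021,0.0205,-0.079,0.171,-0.02,0.023,0.5,-0.021,0.0205,-0.079,0.171,-0.02,0.023,0.5,-0.021,0.0205,-0.079,0.171,-0.02,0.023,0.5,-0.021,0.0205,-0.079,0.171,-0.02,0.023,0.5,-0.021,0.0205,-0.079,0.171,-0.02,0.023,0.5,-0.021,0.0205,-0.079,0.171,-0.02,0.023,0.5,-0.021,0.0205,-0.079,0.171,-0.02,0.023,0.5,-0.021,0.0205,-0.079,0.171,-0.02,0.023,0.5])

```text
time: 3.92
ee_pos: [0.5111, -0.0966, 0.3174]
tcp_rot: [160.3, -5.3, 78.1]
wrist_force: [0.1, 0.5, -0.3]
opening: 0.0426
```

Request:
carry_out(increments=[-0.021,0.0205,-0.079,0.171,-0.02,0.023,0.5,-0.021,0.0205,-0.079,0.171,-0.02,0.023,0.5,-0.021,0.0205,-0.079,0.171,-0.02,0.023,0.5,-0.021,0.0205,-0.079,0.171,-0.02,0.023,0.5,-0.021,0.0205,-0.079,0.171,-0.02,0.023,0.5,-0.021,0.0205,-0.079,0.171,-0.02,0.023,0.5,-0.021,0.0205,-0.079,0.171,-0.02,0.023,0.5,-0.021,0.0205,-0.079,0.171,-0.02,0.023,0.5])

```text
time: 4.58
ee_pos: [0.493, 0.1764, 0.2878]
tcp_rot: [151.2, -0.3, 107.0]
wrist_force: [1.4, -0.2, 0.8]
opening: 0.0428
```

Run:
```python
from h import *
print(now()[1]["q"].round(1),rel(SEAT))
p=vision.camera("wrist"); cv2.imwrite("pics/w1.png",p["pixels"][:,:,::-1])
plates(p,["plate_slot"])
plan(pose(SEAT,z=.2),4)
```

```text
[ 20.5 -26.5 -16.2  71.4  -1.4  93.1] (array([-0.0058,  0.009 ,  0.2328]), array([-0.15, -0.21, -0.19]))
plate_slot 0.97 1137 lean 28.9 yaw 17.4 c [0.558  0.1972 0.1761] n [0.836 0.261 0.483] w 0.182 h 0.203 origin [0.6142 0.1647 0.0862] std 0.0025
per row x4: turn [-0.0014 -0.002  -0.    ] shift [-0.0141  0.0088  0.0402]  (deg/row 0.11 mm/row 8.7) path z [(np.float64(0.492), np.float64(0.178), np.float64(0.287)), (np.float64(0.498), np.float64(0.177), np.float64(0.281)), (np.float64(0.504), np.float64(0.176), np.float64(0.274)), (np.float64(0.51), np.float64(0.175), np.float64(0.268)), (np.float64(0.516), np.float64(0.174), np.float64(0.262))]
```

View pics/w1.png

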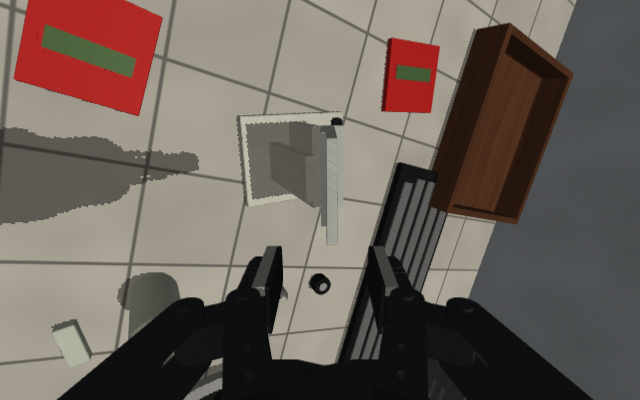

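The wrist view shows the slot plate edge-on at (332,190), between the finger lines at 270 and 380. I'll align with it and move closer.

Request:
carry_out(increments=[0,0,0,-0.014,0.008,0.05,0.5,0,0,0,-0.014,0.008,0.05,0.5,0,0,0,-0.014,0.008,0.05,0.5,0,0,0,-0.014,0.008,0.05,0.5,0,0,0,0,0,0,0.5])

```text
time: 5.1
ee_pos: [0.5214, 0.1699, 0.2525]
tcp_rot: [151.5, -0.3, 106.7]
wrist_force: [-0.3, -0.3, -1.9]
opening: 0.0429
```

```bash
cat >> h.py <<'E'
def infr(p,F,top=.105):
    """cloud in plate frame near the plate: top-edge strip stats"""
    P=cloud(p,p["depth"]>0)-F[0]; Q=np.c_[P@F[1],P@F[2],P@F[3]]
    k=(abs(Q[:,0])<.012)&(abs(Q[:,1])<.07)&(Q[:,2]>top-.03)&(Q[:,2]<top+.006); Q=Q[k]
    print("n",len(Q),"x",np.percentile(Q[:,0],[2,50,98]).round(4),"y",np.percentile(Q[:,1],[1,50,99]).round(4),"z",np.percentile(Q[:,2],[50,90,98]).round(4))
    return Q
E
python3 - <<'E'
from h import *
print(rel(SEAT)); p=vision.camera("wrist"); infr(p,SEAT); infr(vision.camera("scene"),SEAT)
plan(pose(SEAT,z=.075),6)
E
```

```text
(array([-0.0009, -0.0055,  0.1897]), array([-0.46, -0.08, -0.49]))
n 1734 x [-0.0051 -0.0003  0.0047] y [-0.0458  0.0078  0.0526] z [0.1055 0.1064 0.1069]
n 209 x [-0.0042  0.0045  0.0065] y [-0.0499 -0.0065  0.0498] z [0.0939 0.1046 0.1061]
per row x6: turn [-0.0012 -0.0004 -0.0017] shift [0.004  0.0004 0.0974]  (deg/row 0.10 mm/row 19.5) path z [(np.float64(0.521), np.float64(0.17), np.float64(0.255)), (np.float64(0.534), np.float64(0.176), np.float64(0.229)), (np.float64(0.547), np.float64(0.181), np.float64(0.204)), (np.float64(0.56), np.float64(0.186), np.float64(0.178)), (np.float64(0.574), np.float64(0.192), np.float64(0.153))]
```

Both cameras agree on the seated plate to within 1–3 mm, so I'll descend.

Request:
carry_out(increments=[-0.0012,0,-0.0017,0.005,0,0.08,0.5,-0.0012,0,-0.0017,0.005,0,0.08,0.5,-0.0012,0,-0.0017,0.005,0,0.08,0.5,-0.0012,0,-0.0017,0.005,0,0.08,0.5,-0.0012,0,-0.0017,0.005,0,0.08,0.5,-0.0012,0,-0.0017,0.005,0,0.08,0.5,0,0,0,0.005,0,0.08,0.5,0,0,0,0,0,0,0.5])

```text
time: 5.87
ee_pos: [0.5698, 0.1941, 0.1547]
tcp_rot: [151.1, -0.1, 107.2]
wrist_force: [-1.5, 0.0, 0.1]
opening: 0.0427
```

Run:
```python
from h import *
print(rel(SEAT),now()[1]["wrist_force"])
```

```text
(array([-0.0016,  0.0033,  0.0783]), array([-0.13, -0.15,  0.08])) [-1.51098811  0.04316798  0.13938224]
```

Request:
carry_out(increments=[0,0,0,0,0.008,0.02,0.5,0,0,0,0,0,0,0.4,0,0,0,0,0,0,0.3,0,0,0,0,0,0,0.2,0,0,0,0,0,0,0.1,0,0,0,0,0,0,0,0,0,0,0,0,0,0,0,0,0,0,0,0,0], squeeze=28)

```text
time: 6.53
ee_pos: [0.5726, 0.1951, 0.1556]
tcp_rot: [150.9, -0.1, 107.3]
wrist_force: [-8.7, -3.5, 5.2]
opening: 0.0097
```

Run:
```python
from h import *
print(rel(SEAT),now()[1]["wrist_force"])
```

```text
(array([0.0015, 0.0034, 0.0776]), array([ 0.05, -0.15,  0.1 ])) [-8.70923413 -3.50354376  5.16292142]
```

Gripped at 9.7 mm opening. I'll lift along the slope, a little off the backrest.

Request:
carry_out(increments=[0,0,0,0,0,-0.03,0,0,0,0,0,0.005,-0.03,0,0,0,0,0,0.01,-0.08,0,0,0,0,0,0.01,-0.1,0,0,0,0,0,0,-0.1,0,0,0,0,0,0,-0.1,0,0,0,0,0,0,-0.1,0,0,0,0,0,0,-0.1,0])

```text
time: 7.2
ee_pos: [0.5174, 0.1778, 0.2707]
tcp_rot: [150.9, -0.1, 107.3]
wrist_force: [0.7, 0.4, -2.5]
opening: 0.0094
```

Run:
```python
from h import *
print(rel(SEAT),now()[1]["wrist_force"],now()[1]["opening"])
p=vision.camera("wrist"); T=now()[0]
G=pose(SEAT,z=.0776,x=.0015,y=.0034); F0=np.eye(4);F0[:3,:3]=np.c_[SEAT[1],SEAT[2],SEAT[3]];F0[:3,3]=SEAT[0]
PF=T@np.linalg.inv(G)@F0; F=(PF[:3,3],PF[:3,0],PF[:3,1],PF[:3,2])
infr(p,F); 
for c in ["scene"]:
    q=vision.camera(c); infr(q,F); plates(q,["plate_slot"])
print(F)
# path to above bay0
B=pose(BAY0,x=.0015,y=.0034,z=.0776+.16); U=T.copy(); U[2,3]+=.03; plan(U,1); plan(B,16,U)
```

```text
(array([0.0066, 0.0031, 0.2064]), array([ 0.12, -0.16,  0.1 ])) [ 0.71201168  0.44134321 -2.52719363] 0.009416831064483332
n 6100 x [-0.0106 -0.0006  0.0098] y [-0.0347  0.0138  0.0526] z [0.1012 0.1031 0.1106]
n 188 x [-0.0064  0.0059  0.0113] y [-0.0495 -0.0186  0.0516] z [0.0941 0.1052 0.1104]
plate_slot 0.68 464 lean 29.0 yaw 16.4 c [0.5386 0.1694 0.2528] n [0.839 0.247 0.485] w 0.1 h 0.102 origin [0.5545 0.1857 0.2069] std 0.0009
(array([0.55337112, 0.18559493, 0.20704442]), array([0.83210568, 0.25764531, 0.49114053]), array([-0.29679042,  0.95494078,  0.00188333]), array([-0.4685249 , -0.14733293,  0.87107831]))
per row x1: turn [-0.0027  0.0001  0.0002] shift [ 0.0003  0.0777 -0.1516]  (deg/row 0.12 mm/row 34.1) path z [(np.float64(0.518), np.float64(0.178), np.float64(0.271)), (np.float64(0.518), np.float64(0.178), np.float64(0.28)), (np.float64(0.518), np.float64(0.178), np.float64(0.288)), (np.float64(0.518), np.float64(0.178), np.float64(0.297)), (np.float64(0.517), np.float64(0.178), np.float64(0.305))]
per row x16: turn [ 0.0075 -0.0019  0.0034] shift [-0.1332 -0.0684 -0.0217]  (deg/row 0.38 mm/row 30.3) path z [(np.float64(0.517), np.float64(0.178), np.float64(0.305)), (np.float64(0.495), np.float64(0.059), np.float64(0.294)), (np.float64(0.47), np.float64(-0.059), np.float64(0.284)), (np.float64(0.444), np.float64(-0.177), np.float64(0.275)), (np.float64(0.417), np.float64(-0.294), np.float64(0.268))]
```

The held plate is where predicted. Now I'll carry it over the bottle, well clear, to above bay0.

Request:
carry_out(increments=[0,0,0,0,0.04,-0.08,0,0,0,0,-0.03,0.038,-0.08,0,0.0075,-0.002,0.0034,-0.12,-0.06,-0.02,0,0.0075,-0.002,0.0034,-0.133,-0.068,-0.022,0,0.0075,-0.002,0.0034,-0.133,-0.068,-0.022,0,0.0075,-0.002,0.0034,-0.133,-0.068,-0.022,0,0.0075,-0.002,0.0034,-0.133,-0.068,-0.022,0,0.0075,-0.002,0.0034,-0.133,-0.068,-0.022,0])

```text
time: 8.02
ee_pos: [0.4839, -0.0038, 0.2879]
tcp_rot: [153.0, -0.1, 106.2]
wrist_force: [0.6, -0.6, -2.5]
opening: 0.0097
```

Request:
carry_out(increments=[0.0075,-0.002,0.0034,-0.133,-0.068,-0.022,0,0.0075,-0.002,0.0034,-0.133,-0.068,-0.022,0,0.0075,-0.002,0.0034,-0.133,-0.068,-0.022,0,0.0075,-0.002,0.0034,-0.133,-0.068,-0.022,0,0.0075,-0.002,0.0034,-0.133,-0.068,-0.022,0,0.0075,-0.002,0.0034,-0.133,-0.068,-0.022,0,0.0075,-0.002,0.0034,-0.133,-0.068,-0.022,0,0.0075,-0.002,0.0034,-0.1,-0.05,-0.016,0])

```text
time: 8.68
ee_pos: [0.4336, -0.2329, 0.2722]
tcp_rot: [155.7, -0.0, 104.7]
wrist_force: [0.0, -0.3, -2.5]
opening: 0.0093
```

Run:
```python
from h import *
print(rel(BAY0),now()[1]["wrist_force"],now()[1]["opening"])
p=vision.camera("scene"); plates(p,["plate_slot","plate_twin","plate_round"])
p=vision.camera("wrist"); cv2.imwrite("pics/w2.png",p["pixels"][:,:,::-1])
plan(pose(BAY0,x=.008,y=.0034,z=.0776+.12),6)
```

```text
(array([0.0323, 0.0587, 0.2288]), array([ 0.26, -0.09,  0.18])) [ 0.03817698 -0.28288822 -2.49706824] 0.009267859506578104
plate_slot 0.75 1177 lean 24.2 yaw 14.5 c [ 0.4499 -0.2347  0.2497] n [0.883 0.229 0.41 ] w 0.099 h 0.103 origin [ 0.4648 -0.2262  0.2005] std 0.0009
plate_twin 0.67 1085 lean 24.0 yaw 14.7 c [ 0.5633 -0.2648  0.1082] n [0.884 0.232 0.407] w 0.099 h 0.102 origin [ 0.582  -0.2551  0.0499] std 0.0009
plate_twin 0.44 3631 lean 88.7 yaw -41.8 c [ 0.6373 -0.3062  0.0278] n [ 0.017 -0.015  1.   ] w 0.236 h 0.226 origin [ 0.5831 -0.2551  0.0245] std 0.001
plate_round 0.7 1121 lean 24.0 yaw 14.5 c [ 0.6375 -0.2445  0.1041] n [0.885 0.228 0.407] w 0.099 h 0.105 origin [ 0.6543 -0.2361  0.0506] std 0.0009
per row x6: turn [ 0.0012 -0.0004  0.0009] shift [-0.0479 -0.0218  0.0261]  (deg/row 0.07 mm/row 11.7) path z [(np.float64(0.434), np.float64(-0.23), np.float64(0.273)), (np.float64(0.435), np.float64(-0.245), np.float64(0.263)), (np.float64(0.436), np.float64(-0.26), np.float64(0.253)), (np.float64(0.437), np.float64(-0.274), np.float64(0.244)), (np.float64(0.438), np.float64(-0.289), np.float64(0.234))]
```

View pics/w2.png

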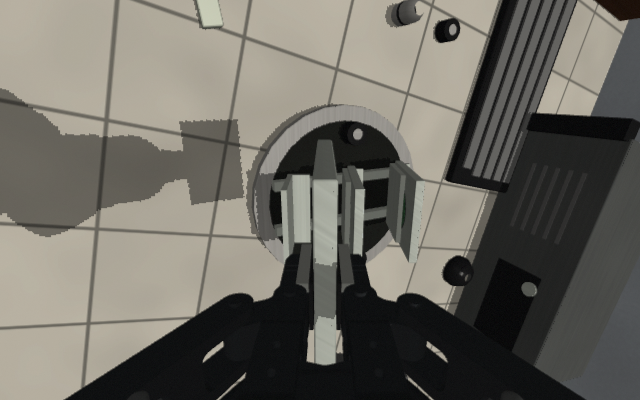

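Wrist view: the held plate is at (325,230), just in front of the empty backrest. Twin is at (355,210), round at (405,210), and the rack is unmoved. Measured in the hand, the plate is seated when TCP is at x=0, y≈.001, z≈.078. Next I'll align and descend.

Request:
carry_out(increments=[0.001,0,0.001,-0.03,-0.01,0.01,0,0.001,0,0.001,-0.055,-0.024,0.02,0,0.001,0,0.001,-0.055,-0.024,0.03,0,0.001,0,0.001,-0.055,-0.024,0.04,0,0.001,0,0.001,-0.055,-0.024,0.04,0,0,0,0,-0.035,-0.016,0.04,0,0,0,0,0,0,0,0])

```text
time: 9.52
ee_pos: [0.4411, -0.2886, 0.2281]
tcp_rot: [156.0, -0.2, 104.5]
wrist_force: [-0.0, -0.1, -3.3]
opening: 0.0097
```

Run:
```python
from h import *
print(rel(BAY0),now()[1]["wrist_force"],now()[1]["opening"])
plan(pose(BAY0,x=.005,y=.0015,z=.110),6)
```

```text
(array([0.0083, 0.0029, 0.1912]), array([ 0.  , -0.2 , -0.08])) [-0.02130423 -0.05350588 -3.32416189] 0.009690985271010867
per row x6: turn [ 0.     -0.0007 -0.0003] shift [-0.0013 -0.0028  0.0677]  (deg/row 0.04 mm/row 13.6) path z [(np.float64(0.441), np.float64(-0.289), np.float64(0.228)), (np.float64(0.448), np.float64(-0.287), np.float64(0.209)), (np.float64(0.456), np.float64(-0.285), np.float64(0.19)), (np.float64(0.463), np.float64(-0.284), np.float64(0.171)), (np.float64(0.471), np.float64(-0.282), np.float64(0.153))]
```

Request:
carry_out(increments=[0,-0.001,0,-0.001,-0.002,0.07,0,0,-0.001,0,-0.001,-0.002,0.09,0,0,-0.001,0,-0.001,-0.002,0.09,0,0,-0.001,0,-0.001,-0.002,0.09,0,0,0,0,-0.001,-0.002,0.08,0,0,0,0,0,-0.002,0.06,0,0,0,0,0,0,0.02,0,0,0,0,0,0,0,0])

```text
time: 10.18
ee_pos: [0.479, -0.2784, 0.1381]
tcp_rot: [155.9, 0.0, 104.5]
wrist_force: [-0.7, 0.1, -2.6]
opening: 0.0094
```

Run:
```python
from h import *
print(rel(BAY0),now()[1]["wrist_force"],now()[1]["opening"])
p=vision.camera("scene");plates(p,["plate_slot"])
```

```text
(array([0.0076, 0.0033, 0.0931]), array([0.08, 0.03, 0.05])) [-0.65074554  0.09794567 -2.57838922] 0.00941536015702102
plate_slot 0.87 884 lean 23.9 yaw 14.4 c [ 0.4936 -0.2849  0.1211] n [0.886 0.228 0.405] w 0.098 h 0.102 origin [ 0.5098 -0.2726  0.0665] std 0.001
```

Request:
carry_out(increments=[0,0,0,0,-0.01,0.025,0,0,0,0,0,-0.01,0.02,0,0,0,0,0,-0.005,0.01,0,0,0,0,0,0,0.004,0,0,0,0,0,0,0,0])

```text
time: 10.7
ee_pos: [0.4794, -0.2789, 0.1262]
tcp_rot: [155.9, 0.1, 104.5]
wrist_force: [0.4, 0.3, -2.5]
opening: 0.0096
```

Run:
```python
from h import *
print(rel(BAY0),now()[1]["wrist_force"],now()[1]["opening"])
```

```text
(array([0.0029, 0.0027, 0.0821]), array([0.13, 0.11, 0.05])) [ 0.35235735  0.25692762 -2.48146405] 0.00959572004578361
```

Request:
carry_out(increments=[0,0,0,0,-0.005,0.005,0,0,0,0,0,-0.003,0.005,0,0,0,0,0,0,0.005,0,0,0,0,0,0,0,0])

```text
time: 11.03
ee_pos: [0.4793, -0.2789, 0.1228]
tcp_rot: [155.9, 0.1, 104.5]
wrist_force: [-0.1, -0.2, -1.8]
opening: 0.0095
```

Run:
```python
from h import *
print(rel(BAY0),now()[1]["wrist_force"],now()[1]["opening"])
```

```text
(array([0.0014, 0.0027, 0.079 ]), array([0.13, 0.12, 0.06])) [-0.07038911 -0.23448024 -1.8231937 ] 0.00945727286970075
```

Request:
carry_out(increments=[0,0,0,0,-0.004,0.005,0,0,0,0,0,-0.002,0.005,0,0,0,0,0,0,0.003,0,0,0,0,0,0,0,0])

```text
time: 11.37
ee_pos: [0.4794, -0.2794, 0.1212]
tcp_rot: [155.8, 0.2, 104.5]
wrist_force: [-5.4, 0.2, 5.1]
opening: 0.0096
```

Run:
```python
from h import *
print(rel(BAY0),now()[1]["wrist_force"],now()[1]["opening"])
p=vision.camera("scene");plates(p,["plate_slot","plate_twin"])
```

```text
(array([0.0008, 0.0022, 0.0776]), array([0.18, 0.2 , 0.08])) [-5.39212471  0.24333215  5.06165777] 0.009632248403460617
plate_slot 0.8 877 lean 23.9 yaw 14.5 c [ 0.4939 -0.2873  0.105 ] n [0.885 0.229 0.405] w 0.099 h 0.105 origin [ 0.5098 -0.2734  0.0499] std 0.001
plate_twin 0.94 1061 lean 24.1 yaw 14.6 c [ 0.5634 -0.2652  0.1082] n [0.883 0.23  0.409] w 0.098 h 0.103 origin [ 0.5821 -0.2553  0.0502] std 0.0009
```

Contact on the ledge is about 7 N, and the plate measures at bay0's origin. Releasing.

Request:
carry_out(increments=[0,0,0,0,0,0,0.15,0,0,0,0,0,0,0.2,0,0,0,0,0,0,0.3,0,0,0,0,0,0,0.35,0,0,0,0,0,0,0.35])

```text
time: 11.93
ee_pos: [0.4793, -0.279, 0.1201]
tcp_rot: [155.9, 0.1, 104.5]
wrist_force: [-0.0, 0.4, -0.1]
opening: 0.0298
```

Run:
```python
from h import *
print(rel(BAY0),now()[1]["wrist_force"],now()[1]["opening"])
p=vision.camera("scene");plates(p,["plate_slot"])
```

```text
(array([0.0004, 0.0026, 0.0766]), array([0.15, 0.12, 0.07])) [-0.04613971  0.43420639 -0.05035245] 0.029807476739984354
plate_slot 0.59 843 lean 24.6 yaw 13.9 c [ 0.4947 -0.2907  0.1039] n [0.882 0.219 0.417] w 0.099 h 0.104 origin [ 0.5101 -0.2733  0.0502] std 0.0009
```

Released and seated. I'll withdraw along the slope and then move over to the round plate.

Request:
carry_out(increments=[0,0,0,0,0,-0.03,0.35,0,0,0,0,0,-0.08,0.35,0,0,0,0,0,-0.12,0.35,0,0,0,0,0,-0.12,0.35,0,0,0,0,0,-0.12,0.35,0,0,0,0,0,-0.12,0.35,0,0,0,0,0,-0.08,0.35,0,0,0,0,0,0,0.35])

```text
time: 12.7
ee_pos: [0.426, -0.2935, 0.2467]
tcp_rot: [155.7, 0.4, 104.5]
wrist_force: [0.6, -0.1, 0.0]
opening: 0.0298
```

Run:
```python
from h import *
print(rel(BAY0),now()[1]["wrist_force"],now()[1]["opening"])
p=vision.camera("scene");o=plates(p,["plate_slot","plate_twin","plate_round"])
infr(p,BAY2); print(rel(BAY2)); plan(pose(BAY2,x=0,y=.001,z=.2),8)
```

```text
(array([0.0014, 0.0019, 0.2146]), array([0.3 , 0.39, 0.13])) [ 0.60269607 -0.12884776  0.03796359] 0.029751070878387242
plate_slot 0.77 970 lean 24.8 yaw 14.5 c [ 0.4904 -0.2864  0.1105] n [0.879 0.228 0.419] w 0.098 h 0.102 origin [ 0.5101 -0.2735  0.0504] std 0.001
plate_twin 0.96 988 lean 24.1 yaw 14.3 c [ 0.564  -0.2678  0.1084] n [0.885 0.226 0.408] w 0.097 h 0.102 origin [ 0.5822 -0.2561  0.0502] std 0.001
plate_round 0.61 1128 lean 24.1 yaw 14.6 c [ 0.6375 -0.2444  0.104 ] n [0.884 0.23  0.408] w 0.1 h 0.104 origin [ 0.6545 -0.2359  0.0502] std 0.0009
n 465 x [-0.004   0.0044  0.0067] y [-0.0495 -0.0051  0.0509] z [0.0939 0.1045 0.1055]
(array([-0.1372,  0.0034,  0.2705]), array([0.1 , 0.06, 0.04]))
per row x8: turn [0.0003 0.0002 0.0001] shift [-0.0015  0.0857  0.0441]  (deg/row 0.02 mm/row 19.3) path z [(np.float64(0.426), np.float64(-0.292), np.float64(0.241)), (np.float64(0.464), np.float64(-0.283), np.float64(0.239)), (np.float64(0.501), np.float64(-0.274), np.float64(0.237)), (np.float64(0.538), np.float64(-0.265), np.float64(0.235)), (np.float64(0.576), np.float64(-0.256), np.float64(0.233))]
```

Request:
carry_out(increments=[0,0,0,0,0.06,0.02,0.35,0,0,0,-0.002,0.09,0.045,0.35,0,0,0,-0.002,0.09,0.045,0.35,0,0,0,-0.002,0.09,0.045,0.35,0,0,0,-0.002,0.09,0.045,0.35,0,0,0,-0.002,0.09,0.045,0.35,0,0,0,-0.002,0.09,0.045,0.35,0,0,0,0,0.075,0.045,0.35])

```text
time: 13.57
ee_pos: [0.5737, -0.2561, 0.2349]
tcp_rot: [155.9, 0.1, 104.6]
wrist_force: [0.8, 0.2, -0.5]
opening: 0.0301
```

Run:
```python
from h import *
monitor.get_obs()
p=vision.camera("wrist");print(rel(BAY2),now()[1]["wrist_force"]); infr(p,BAY2)
plan(pose(BAY2,x=0,y=.001,z=.078),8)
```

```text
(array([0.0003, 0.0017, 0.2011]), array([ 0.08, -0.03,  0.12])) [-0.83717554  1.79236534 -1.75932183]
n 1547 x [-0.0048  0.      0.0049] y [-0.0469  0.008   0.0512] z [0.1053 0.1061 0.1067]
per row x8: turn [ 0.0002 -0.0001  0.0003] shift [-0.0005 -0.0003  0.0769]  (deg/row 0.02 mm/row 15.4) path z [(np.float64(0.575), np.float64(-0.255), np.float64(0.234)), (np.float64(0.588), np.float64(-0.252), np.float64(0.206)), (np.float64(0.6), np.float64(-0.249), np.float64(0.178)), (np.float64(0.612), np.float64(-0.247), np.float64(0.149)), (np.float64(0.624), np.float64(-0.244), np.float64(0.121))]
```

Request:
carry_out(increments=[0,0,0,0,0,0.06,0.35,0,0,0,0,0,0.09,0.35,0,0,0,0,0,0.1,0.35,0,0,0,0,0,0.1,0.35,0,0,0,0,0,0.1,0.35,0,0,0,0,0,0.09,0.35,0,0,0,0,0,0.06,0.35,0,0,0,0,0,0,0.35])

```text
time: 14.28
ee_pos: [0.6189, -0.244, 0.1225]
tcp_rot: [156.1, -0.1, 104.5]
wrist_force: [-0.4, 0.2, 0.2]
opening: 0.0299
```

Run:
```python
from h import *
print(rel(BAY2),now()[1]["wrist_force"])
p=vision.camera("wrist"); infr(p,BAY2)
```

```text
(array([-0.004 ,  0.0019,  0.0811]), array([-0.1 , -0.08, -0.  ])) [-0.44477647  0.20695087  0.22641648]
n 5043 x [-0.0047  0.0005  0.0109] y [-0.0396  0.0125  0.0513] z [0.1052 0.106  0.1067]
```

Request:
carry_out(increments=[0,0,0,0,0.02,0.012,0.35,0,0,0,0,0,0,0.35])

```text
time: 14.5
ee_pos: [0.6253, -0.2441, 0.1278]
tcp_rot: [155.8, 0.2, 104.5]
wrist_force: [0.1, -0.1, 0.1]
opening: 0.0298
```

Run:
```python
from h import *
print(rel(BAY2),now()[1]["wrist_force"])
```

```text
(array([0.0038, 0.0001, 0.0834]), array([0.23, 0.2 , 0.09])) [ 0.12836936 -0.07985408  0.05157539]
```

Request:
carry_out(increments=[0,0,0,0,0,0,0.35,0,0,0,0,0,0,0.35,0,0,0,0,0,0,0.35])

```text
time: 14.75
ee_pos: [0.6247, -0.2441, 0.1271]
tcp_rot: [155.8, 0.2, 104.5]
wrist_force: [0.1, -0.0, 0.1]
opening: 0.0297
```

Run:
```python
from h import *
print(rel(BAY2),now()[1]["wrist_force"])
```

```text
(array([0.003 , 0.0003, 0.0831]), array([0.18, 0.16, 0.07])) [ 0.08620275 -0.0438425   0.09781825]
```

Request:
carry_out(increments=[0,0,0,0,-0.008,0.012,0.35,0,0,0,0,-0.007,0.012,0.35,0,0,0,0,0,0,0.35,0,0,0,0,0,0,0.25,0,0,0,0,0,0,0.2,0,0,0,0,0,0,0.1,0,0,0,0,0,0,0,0,0,0,0,0,0,0], squeeze=28)

```text
time: 15.42
ee_pos: [0.6242, -0.2441, 0.1211]
tcp_rot: [155.8, 0.2, 104.5]
wrist_force: [2.7, -0.1, 0.4]
opening: 0.0098
```

Run:
```python
from h import *
print(rel(BAY2),now()[1]["wrist_force"],now()[1]["opening"])
```

```text
(array([0.0002, 0.0004, 0.0778]), array([0.18, 0.14, 0.08])) [ 2.74669326 -0.11233774  0.35482304] 0.009758439342450796
```

Request:
carry_out(increments=[0,0,0,0,0,-0.03,0,0,0,0,0,0.005,-0.03,0,0,0,0,0,0.01,-0.08,0,0,0,0,0,0.01,-0.12,0,0,0,0,0,0,-0.14,0,0,0,0,0,0,-0.14,0,0,0,0,0,0,-0.14,0,0,0,0,0,0,-0.12,0])

```text
time: 16.08
ee_pos: [0.5637, -0.2591, 0.2705]
tcp_rot: [155.9, 0.2, 104.5]
wrist_force: [-0.8, -0.6, -2.3]
opening: 0.0094
```

Run:
```python
from h import *
T,s=now(); print(rel(BAY2),s["wrist_force"],s["opening"])
p=vision.camera("scene"); o=plates(p,["plate_round","plate_twin","plate_slot"])
mid,n,yh,zh=o["plate_round"]; d=T[:3,3]-mid; print("tcp in plate",[(d@BAY2[i]).round(4) for i in (1,2,3)])
U=T.copy(); U[2,3]+=.045; plan(U,2); plan(pose(SEAT,x=.008,y=.001,z=.078+.12),16,U)
```

```text
(array([0.004 , 0.001 , 0.2396]), array([0.11, 0.16, 0.05])) [-0.84628412 -0.58126189 -2.29545585] 0.00936437681654632
plate_round 0.69 1326 lean 24.2 yaw 14.4 c [ 0.5797 -0.2606  0.2483] n [0.883 0.226 0.41 ] w 0.099 h 0.103 origin [ 0.5945 -0.2511  0.199 ] std 0.0009
plate_round 0.59 53 lean 89.4 yaw 169.6 c [ 0.5678 -0.1666  0.048 ] n [-0.01   0.002  1.   ] w 0.027 h 0.026 origin [ 0.4772 -0.1496  0.0421] std 0.0009
plate_twin 0.71 969 lean 24.0 yaw 14.2 c [ 0.5691 -0.2677  0.0972] n [0.886 0.224 0.407] w 0.098 h 0.105 origin [ 0.5823 -0.2554  0.0494] std 0.0009
plate_slot 0.65 953 lean 24.7 yaw 14.3 c [ 0.4903 -0.2859  0.1106] n [0.88  0.224 0.418] w 0.099 h 0.103 origin [ 0.5099 -0.2731  0.0504] std 0.001
tcp in plate [np.float64(0.0), np.float64(-0.0001), np.float64(0.0783)]
per row x2: turn [ 0.0001 -0.     -0.0002] shift [ 0.0005  0.0459 -0.1081]  (deg/row 0.01 mm/row 23.5) path z [(np.float64(0.565), np.float64(-0.259), np.float64(0.269)), (np.float64(0.564), np.float64(-0.259), np.float64(0.28)), (np.float64(0.564), np.float64(-0.259), np.float64(0.292)), (np.float64(0.564), np.float64(-0.259), np.float64(0.304)), (np.float64(0.564), np.float64(-0.259), np.float64(0.316))]
per row x16: turn [-0.0068  0.0018 -0.0032] shift [0.1348 0.015  0.0253]  (deg/row 0.35 mm/row 27.6) path z [(np.float64(0.564), np.float64(-0.259), np.float64(0.316)), (np.float64(0.555), np.float64(-0.15), np.float64(0.302)), (np.float64(0.545), np.float64(-0.041), np.float64(0.289)), (np.float64(0.535), np.float64(0.068), np.float64(0.276)), (np.float64(0.523), np.float64(0.177), np.float64(0.264))]
```

Request:
carry_out(increments=[0,0,0,0,0.04,-0.1,0,0,0,0,0.05,0.05,-0.11,0,-0.0068,0.0018,-0.0032,0.12,0.015,0.02,0,-0.0068,0.0018,-0.0032,0.135,0.015,0.025,0,-0.0068,0.0018,-0.0032,0.135,0.015,0.025,0,-0.0068,0.0018,-0.0032,0.135,0.015,0.025,0,-0.0068,0.0018,-0.0032,0.135,0.015,0.025,0,-0.0068,0.0018,-0.0032,0.135,0.015,0.025,0])

```text
time: 16.95
ee_pos: [0.5477, -0.0869, 0.2926]
tcp_rot: [154.2, -0.0, 105.5]
wrist_force: [1.0, -0.1, -1.8]
opening: 0.0095
```

Request:
carry_out(increments=[-0.0068,0.0018,-0.0032,0.135,0.015,0.025,0,-0.0068,0.0018,-0.0032,0.135,0.015,0.025,0,-0.0068,0.0018,-0.0032,0.135,0.015,0.025,0,-0.0068,0.0018,-0.0032,0.135,0.015,0.025,0,-0.0068,0.0018,-0.0032,0.135,0.015,0.025,0,-0.0068,0.0018,-0.0032,0.135,0.015,0.025,0,-0.0068,0.0018,-0.0032,0.135,0.015,0.025,0,-0.0068,0.0018,-0.0032,0.08,0.01,0.015,0])

```text
time: 17.62
ee_pos: [0.5267, 0.1214, 0.2688]
tcp_rot: [151.8, -0.0, 106.9]
wrist_force: [-0.4, -1.0, -2.7]
opening: 0.0096
```

Run:
```python
from h import *
print(rel(SEAT),now()[1]["wrist_force"],now()[1]["opening"])
plan(pose(SEAT,x=.008,y=.0005,z=.190),4)
```

```text
(array([-0.001 , -0.0535,  0.2084]), array([-0.78,  0.05, -0.17])) [-0.40248863 -0.96538617 -2.72068556] 0.009572700966444945
per row x4: turn [-0.0043  0.0003 -0.001 ] shift [0.0675 0.0113 0.0229]  (deg/row 0.20 mm/row 14.4) path z [(np.float64(0.527), np.float64(0.121), np.float64(0.269)), (np.float64(0.527), np.float64(0.136), np.float64(0.266)), (np.float64(0.527), np.float64(0.15), np.float64(0.263)), (np.float64(0.527), np.float64(0.164), np.float64(0.26)), (np.float64(0.527), np.float64(0.178), np.float64(0.257))]
```

Request:
carry_out(increments=[-0.004,0,-0.001,0.067,0.011,0.015,0,-0.004,0,-0.001,0.067,0.011,0.015,0,-0.004,0,-0.001,0.067,0.011,0.015,0,-0.004,0,-0.001,0.05,0.011,0.01,0,0,0,0,0,0,0,0,0,0,0,0,0,0,0,0,0,0,0,0,0,0])

```text
time: 18.2
ee_pos: [0.5256, 0.1705, 0.2658]
tcp_rot: [150.9, 0.1, 107.0]
wrist_force: [0.3, -0.5, -0.9]
opening: 0.0096
```

Run:
```python
from h import *
print(rel(SEAT),now()[1]["wrist_force"],now()[1]["opening"])
p=vision.camera("scene"); o=plates(p,["plate_round"])
plan(pose(SEAT,x=.007,y=.0005,z=.095),8)
```

```text
(array([ 0.0093, -0.0062,  0.1993]), array([ 0.08,  0.16, -0.05])) [ 0.33587749 -0.46308842 -0.94692471] 0.009633490869329265
plate_round 0.73 448 lean 28.9 yaw 16.7 c [0.5469 0.165  0.2423] n [0.839 0.252 0.483] w 0.1 h 0.103 origin [0.5622 0.18   0.1975] std 0.0008
per row x8: turn [ 0.0003  0.0005 -0.0003] shift [ 0.0045 -0.0017  0.0654]  (deg/row 0.03 mm/row 13.1) path z [(np.float64(0.526), np.float64(0.17), np.float64(0.266)), (np.float64(0.537), np.float64(0.175), np.float64(0.243)), (np.float64(0.548), np.float64(0.181), np.float64(0.22)), (np.float64(0.559), np.float64(0.186), np.float64(0.197)), (np.float64(0.57), np.float64(0.191), np.float64(0.173))]
```

Request:
carry_out(increments=[0,0,0,0.005,-0.001,0.05,0,0,0,0,0.005,-0.002,0.07,0,0,0,0,0.005,-0.002,0.08,0,0,0,0,0.005,-0.002,0.08,0,0,0,0,0.005,-0.002,0.08,0,0,0,0,0.005,-0.002,0.07,0,0,0,0,0.005,-0.001,0.05,0,0,0,0,0.005,0,0.03,0])

```text
time: 18.97
ee_pos: [0.5689, 0.1919, 0.1741]
tcp_rot: [151.0, 0.1, 106.9]
wrist_force: [1.2, -0.6, -1.3]
opening: 0.0098
```

Request:
carry_out(increments=[0,0,0,0,0,0,0,0,0,0,0,0,0,0,0,0,0,0,0,0,0])

```text
time: 19.22
ee_pos: [0.5691, 0.1922, 0.1772]
tcp_rot: [150.8, 0.1, 107.0]
wrist_force: [0.5, 0.5, -0.7]
opening: 0.0095
```

Run:
```python
from h import *
print(rel(SEAT),now()[1]["wrist_force"],now()[1]["opening"])
```

```text
(array([0.0083, 0.0017, 0.0986]), array([ 0.21,  0.15, -0.06])) [ 0.5303125   0.53063876 -0.67030189] 0.009510205048794589
```

Request:
carry_out(increments=[0,0,0,0,-0.01,0.025,0,0,0,0,0,-0.008,0.025,0,0,0,0,0,-0.005,0.015,0,0,0,0,0,0,0.007,0,0,0,0,0,0,0,0,0,0,0,0,0,0,0])

```text
time: 19.72
ee_pos: [0.5718, 0.1931, 0.1614]
tcp_rot: [150.9, 0.1, 107.0]
wrist_force: [-0.1, -0.0, -2.5]
opening: 0.0095
```

Run:
```python
from h import *
print(rel(SEAT),now()[1]["wrist_force"],now()[1]["opening"])
```

```text
(array([0.003 , 0.0017, 0.0833]), array([ 0.14,  0.15, -0.06])) [-0.09752179 -0.03495074 -2.49985186] 0.009546872178454785
```

Request:
carry_out(increments=[0,0,0,0,-0.002,0.006,0,0,0,0,0,-0.002,0.006,0,0,0,0,0,0,0.006,0,0,0,0,0,0,0.004,0,0,0,0,0,0,0,0])

```text
time: 20.13
ee_pos: [0.5732, 0.1935, 0.1569]
tcp_rot: [150.9, 0.1, 107.0]
wrist_force: [0.9, 0.8, -2.1]
opening: 0.0094
```

Run:
```python
from h import *
print(rel(SEAT),now()[1]["wrist_force"],now()[1]["opening"])
```

```text
(array([0.0021, 0.0017, 0.0788]), array([ 0.13,  0.15, -0.06])) [ 0.86317327  0.76508608 -2.05500009] 0.00938581935324706
```

Request:
carry_out(increments=[0,0,0,0,0,0.005,0,0,0,0,0,0,0.005,0,0,0,0,0,0,0,0])

```text
time: 20.38
ee_pos: [0.5744, 0.1936, 0.1566]
tcp_rot: [150.8, 0.1, 107.0]
wrist_force: [-4.4, -3.5, 4.1]
opening: 0.0092
```

Run:
```python
from h import *
print(rel(SEAT),now()[1]["wrist_force"],now()[1]["opening"])
p=vision.camera("scene"); o=plates(p,["plate_round"])
```

```text
(array([0.003 , 0.0015, 0.0779]), array([ 0.22,  0.18, -0.07])) [-4.4160487  -3.47860759  4.14801707] 0.009237844804967029
plate_round 0.76 387 lean 28.9 yaw 16.3 c [0.5959 0.1871 0.1329] n [0.84  0.245 0.484] w 0.101 h 0.104 origin [0.6109 0.2039 0.088 ] std 0.0009
plate_round 0.23 87 lean 84.3 yaw -81.8 c [ 0.6251 -0.3431  0.0465] n [ 0.014 -0.098  0.995] w 0.027 h 0.025 origin [ 0.637  -0.4328  0.0325] std 0.001
```

Ledge contact is about 6 N. I'll nudge it against the backrest and release.

Request:
carry_out(increments=[0,0,0,0,-0.008,0,0,0,0,0,0,0,0,0,0,0,0,0,0,0,0.15,0,0,0,0,0,0,0.2,0,0,0,0,0,0,0.3,0,0,0,0,0,0,0.45,0,0,0,0,0,0,0.45,0,0,0,0,0,0,0.45])

```text
time: 21.15
ee_pos: [0.5727, 0.1933, 0.1544]
tcp_rot: [150.9, 0.1, 107.0]
wrist_force: [-0.1, 0.2, 0.1]
opening: 0.0385
```

Run:
```python
from h import *
print(rel(SEAT),now()[1]["wrist_force"],now()[1]["opening"])
p=vision.camera("scene"); o=plates(p,["plate_round"]); infr(p,SEAT); infr(vision.camera("wrist"),SEAT)
```

```text
(array([0.0005, 0.0017, 0.0768]), array([ 0.12,  0.15, -0.06])) [-0.08118717  0.17018875  0.05081509] 0.03848354720912504
plate_round 0.89 373 lean 30.7 yaw 17.3 c [0.5918 0.1833 0.1364] n [0.821 0.255 0.511] w 0.095 h 0.103 origin [0.6104 0.2002 0.0883] std 0.0009
n 163 x [-0.0049  0.0032  0.006 ] y [-0.0502 -0.0209  0.0259] z [0.0941 0.1048 0.106 ]
n 5000 x [-0.0064 -0.0014  0.0037] y [-0.0361  0.0182  0.0524] z [0.1055 0.1063 0.1068]
```

Request:
carry_out(increments=[0,0,0,0,0,-0.03,0.45,0,0,0,0,0,-0.08,0.45,0,0,0,0,0,-0.12,0.45,0,0,0,0,0,-0.14,0.45,0,0,0,0,0,-0.14,0.45,0,0,0,0,0,-0.14,0.45,0,0,0,0,0,-0.1,0.45,0,0,0,0,0,0,0.45])

```text
time: 21.97
ee_pos: [0.5026, 0.1722, 0.2917]
tcp_rot: [150.4, 0.1, 107.0]
wrist_force: [1.1, 0.6, 0.5]
opening: 0.038
```

Run:
```python
from h import *
def inF(F,o): d=o-F[0]; return [(d@F[i]).round(4) for i in (1,2,3)]
p=vision.camera("scene"); o=plates(p,["plate_round","plate_slot","plate_twin"]); infr(p,SEAT)
print(inF(SEAT,o["plate_round"][0]),inF(BAY0,o["plate_slot"][0]))
p2=vision.camera("wrist"); infr(p2,SEAT)
d=vision.outline_of(p,"platter")[0]["region"]
a=cv2.resize(p["pixels"][220:320,210:330],(396,330),interpolation=3); b=cv2.resize(p["pixels"][110:210,300:420],(396,330),interpolation=3)
cv2.imwrite("pics/end.png",np.hstack([a,b])[:,:,::-1])
for l in ["bottle","objective","mount","eraser"]: print(l,[(np.round(q["point"],3).tolist(),round(q["confidence"],2)) for q in vision.look_for(p,l)])
```

```text
plate_round 0.84 493 lean 31.1 yaw 17.2 c [0.5876 0.1903 0.1395] n [0.818 0.253 0.517] w 0.098 h 0.105 origin [0.61   0.2026 0.0884] std 0.0008
plate_slot 0.92 997 lean 24.7 yaw 14.3 c [ 0.4903 -0.2854  0.1101] n [0.88  0.224 0.419] w 0.098 h 0.105 origin [ 0.5097 -0.2731  0.0507] std 0.001
plate_twin 0.97 1122 lean 23.9 yaw 14.5 c [ 0.5649 -0.2646  0.1044] n [0.885 0.228 0.405] w 0.097 h 0.103 origin [ 0.5821 -0.256   0.0497] std 0.0009
n 214 x [-0.0057  0.0033  0.0057] y [-0.0489 -0.0073  0.0487] z [0.0933 0.1048 0.1058]
[np.float64(0.0021), np.float64(-0.0004), np.float64(0.0005)] [np.float64(0.0004), np.float64(0.0007), np.float64(0.0006)]
n 1385 x [-0.0066 -0.0016  0.0036] y [-0.0457  0.0086  0.0523] z [0.1055 0.1064 0.1069]
bottle [([0.469, -0.017, 0.09], 0.95)]
objective [([0.616, -0.008, 0.028], 0.58)]
mount [([0.623, -0.344, 0.045], 0.63), ([0.697, 0.0, 0.021], 0.51), ([0.567, -0.163, 0.046], 0.46)]
eraser [([0.378, -0.072, 0.011], 0.42)]
```

View pics/end.png

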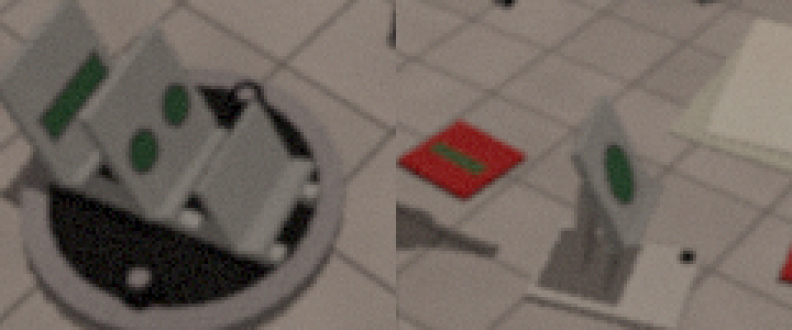

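The end crop shows everything in its place. The round plate's foot is about 2 mm off the backrest, though, and it leans 31° instead of 29°. That is within tolerance but not flat, so I'll re-seat it gently.

Request:
carry_out(increments=[0,0,0,0,0,0.08,0.45,0,0,0,0,0,0.13,0.45,0,0,0,0,0,0.14,0.45,0,0,0,0,0,0.14,0.45,0,0,0,0,0,0.12,0.45,0,0,0,0,0,0.08,0.45,0,0,0,0,0,0.03,0.45,0,0,0,0,0,0,0.45])

```text
time: 23.13
ee_pos: [0.5695, 0.1923, 0.1577]
tcp_rot: [151.0, 0.1, 107.0]
wrist_force: [-0.9, -0.2, 0.9]
opening: 0.0384
```

Request:
carry_out(increments=[0,0,0,0,0,0,0.45,0,0,0,0,0,0,0.45,0,0,0,0,0,0,0.45])

```text
time: 23.38
ee_pos: [0.5703, 0.1926, 0.1617]
tcp_rot: [150.7, 0.1, 107.0]
wrist_force: [0.9, -0.1, -0.3]
opening: 0.0381
```

Run:
```python
from h import *
print(rel(SEAT),now()[1]["wrist_force"],now()[1]["opening"])
```

```text
(array([0.0018, 0.0018, 0.0844]), array([ 0.27,  0.15, -0.06])) [ 0.94691361 -0.05718061 -0.33647545] 0.03808746026278934
```

Request:
carry_out(increments=[0.004,0,0,0,-0.008,0.014,0.45,0,0,0,0,-0.006,0.013,0.45,0,0,0,0,0,0,0.45,0,0,0,0,0,0,0.3,0,0,0,0,0,0,0.2,0,0,0,0,0,0,0.1,0,0,0,0,0,0,0,0,0,0,0,0,0,0], squeeze=28)

```text
time: 24.05
ee_pos: [0.5713, 0.1929, 0.1552]
tcp_rot: [150.9, 0.1, 107.0]
wrist_force: [4.6, 1.6, 0.7]
opening: 0.0094
```

Request:
carry_out(increments=[0,0,0,0,0,-0.01,0,0,0,0,0,0,-0.015,0,0,0,0,0,0,0,0,0,0,0,0,0,0,0])

```text
time: 24.38
ee_pos: [0.5688, 0.1922, 0.1596]
tcp_rot: [150.9, 0.1, 107.0]
wrist_force: [4.4, 1.4, 3.7]
opening: 0.0095
```

Run:
```python
from h import *
print(rel(SEAT),now()[1]["wrist_force"],now()[1]["opening"])
p=vision.camera("scene"); o=plates(p,["plate_round"])
```

```text
(array([-0.0005,  0.0018,  0.0834]), array([ 0.13,  0.14, -0.05])) [4.39797951 1.38379248 3.71857091] 0.009494308979105718
plate_round 0.95 391 lean 29.5 yaw 16.4 c [0.5895 0.1848 0.1389] n [0.835 0.246 0.493] w 0.097 h 0.103 origin [0.6066 0.2008 0.0919] std 0.0008
plate_round 0.39 4405 lean 88.8 yaw -78.3 c [ 0.6038 -0.3231  0.0278] n [ 0.004 -0.02   1.   ] w 0.227 h 0.239 origin [ 0.5863 -0.241   0.0245] std 0.001
```

The plate is now lightly against the backrest (about 6 N) at 29.5°. Lowering onto the ledge.

Request:
carry_out(increments=[0,0,0,0,0,0.006,0,0,0,0,0,0,0.006,0,0,0,0,0,0,0.006,0,0,0,0,0,0,0.005,0,0,0,0,0,0,0,0])

```text
time: 24.9
ee_pos: [0.571, 0.1928, 0.1554]
tcp_rot: [150.9, 0.1, 107.0]
wrist_force: [6.7, 2.4, 3.1]
opening: 0.0098
```

Run:
```python
from h import *
print(rel(SEAT),now()[1]["wrist_force"],now()[1]["opening"])
p=vision.camera("scene"); o=plates(p,["plate_round"])
```

```text
(array([-0.0006,  0.0017,  0.0786]), array([ 0.13,  0.16, -0.06])) [6.7237586  2.43681886 3.14596676] 0.009769830790641528
plate_round 0.56 391 lean 29.7 yaw 16.9 c [0.5918 0.1878 0.1337] n [0.831 0.253 0.495] w 0.1 h 0.102 origin [0.6089 0.2026 0.0875] std 0.001
```

Request:
carry_out(increments=[0,0,0,0,0,0.005,0,0,0,0,0,0,0.003,0,0,0,0,0,0,0,0,0,0,0,0,0,0,0.15,0,0,0,0,0,0,0.25,0,0,0,0,0,0,0.45,0,0,0,0,0,0,0.45,0,0,0,0,0,0,0.45])

```text
time: 25.67
ee_pos: [0.5702, 0.1925, 0.1517]
tcp_rot: [151.1, 0.1, 107.0]
wrist_force: [-0.6, 0.3, -0.1]
opening: 0.0385
```

Request:
carry_out(increments=[0,0,0,0,0,-0.03,0.45,0,0,0,0,0,-0.08,0.45,0,0,0,0,0,-0.12,0.45,0,0,0,0,0,-0.14,0.45,0,0,0,0,0,-0.14,0.45,0,0,0,0,0,-0.14,0.45,0,0,0,0,0,-0.1,0.45,0,0,0,0,0,0,0.45])

```text
time: 26.33
ee_pos: [0.5008, 0.1717, 0.2897]
tcp_rot: [150.6, 0.1, 107.0]
wrist_force: [0.2, 0.7, 0.6]
opening: 0.0382
```

Run:
```python
from h import *
def inF(F,o): d=o-F[0]; return [float((d@F[i]).round(4)) for i in (1,2,3)]
p=vision.camera("scene"); o=plates(p,["plate_round","plate_slot","plate_twin"])
print(inF(SEAT,o["plate_round"][0]),inF(BAY0,o["plate_slot"][0])); infr(vision.camera("wrist"),SEAT); print(now()[1]["wrist_force"])
```

```text
plate_round 0.7 454 lean 30.0 yaw 17.4 c [0.5877 0.1891 0.14  ] n [0.827 0.259 0.5  ] w 0.097 h 0.103 origin [0.6093 0.2017 0.0879] std 0.0008
plate_slot 0.7 968 lean 24.8 yaw 14.3 c [ 0.4906 -0.2861  0.1102] n [0.88  0.224 0.42 ] w 0.098 h 0.103 origin [ 0.5102 -0.2733  0.0502] std 0.001
plate_twin 0.89 1173 lean 24.0 yaw 14.3 c [ 0.5647 -0.2625  0.1039] n [0.885 0.225 0.407] w 0.098 h 0.104 origin [ 0.582  -0.2554  0.05  ] std 0.001
plate_twin 0.51 88 lean 69.0 yaw -166.0 c [ 0.5943 -0.2539  0.0543] n [-0.348 -0.087  0.933] w 0.089 h 0.015 origin [ 0.505  -0.2736  0.0138] std 0.0009
[0.0009, -0.001, 0.0005] [0.0006, 0.0004, -0.0]
n 1325 x [-0.0056 -0.0012  0.004 ] y [-0.0463  0.0084  0.0522] z [0.1055 0.1064 0.1069]
[ 0.12442957 -0.51574757  0.72695177]
```

All within about 1 mm and 1° now, the robot is clear, and I'm handing in.

```bash
python3 -c "
from workcell import ticket; print(ticket.job_done())"
```

```text
the job is handed in; nothing more can be done
None
```

Both plates are swapped as asked, and I handed the job in at about 26.5 s of the 67 s allowed. The long-window plate now sits in the rack's rear place, and the round-window plate is on the stand.

After I first set it down, the round plate's foot was about 2 mm off the backrest and it leaned 31° instead of 29°. That was within tolerance but not flat, so I gripped it again and re-seated it.

Last camera checks, with the gripper withdrawn and clear:

| Plate | Position error (x, y, z) | Lean measured / nominal |
|---|---|---|
| Round, on the stand | 0.9, -1.0, 0.5 mm | 30.0° / 29° |
| Slot, rear rack place | 0.6, 0.4, 0.0 mm | 24.8° / 24° |
| Twin, middle rack place | under 1 mm from its start | 24.0° / 24° |

- **Disagreement:** the round and slot plates still read about 1° over nominal lean, well inside the 0.08 rad (4.6°) allowed.
- **Forces:** gripping was set to 28 N. The wrist force read 10 N or so at most, checked at the end of each move.
- **Surroundings:** the bottle, objective, eraser and mounts were last checked just before the re-seating. They were where they started, within the detector's error of several millimetres.

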